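# Put the collet away in the slide-top case

## Task

Slide the flush handle-less shutter of the red case all the way open by pressing down on it and dragging, lower the loose steel collet into the open well without dropping it, let go, and slide the shutter fully closed again over it. Touch down slowly and press gently: the shutter is thin sheet, so never put more than about 25 N on the case. Leave the brass bush and everything else on the bench where they are.

Things in the scene. Friction and masses are not known exactly. Their poses are not given: they have to be found in the camera images.
- case: Red steel slide-top case, 250 mm long (y), 120 wide (x), fixed and centred on a black rubber mat 150 x 280 x 4 mm. Origin: on the bench under the case's centre, z up. Its flat top (rails and shutter flush) is 67 to 89 mm above the bench at the -y end and from there rises evenly by 0 to 17 mm to the +y end (uneven screw feet, slope 0 to 0.07). No pose tells this: feel it. Rigid. The +y half is a well under the shutter, the -y half a solid deck
- well (a point): Middle of the well in plan, at bench height (case y = +54 mm), axes as the case's. The well is 94 mm long (y) and 70 mm wide (x); its flat floor is 54 mm below the case's top, so 13 to 48 mm above the bench, by the feet; the slope tilts it too and shifts the top up to 5 mm to -y. With the shutter fully open its whole mouth is free
- deck (a point): Middle of the black deck in plan, at bench height (case y = -54 mm), axes as the case's. The deck lies 1.5 mm below the case's top. Well and deck lie in one channel 80 mm wide (x), 226 mm long (y), between two red rails 20 mm wide and two red end walls 12 mm thick, tops flush with the shutter
- shutter (a joint): Smooth aluminium plate 118 (y) x 78 (x) x 4 mm, no handle; slides in the channel. Value (m): 0 closed, plate centred on the well; 0.108 fully open towards -y, on the deck; plate centre at case y = 54 mm minus value. Resists with 2.5 N however hard pressed, stays where left. Fingertips slip under about 8 N; 12 to 16 N drags it; a touchdown at 30 mm/s can spike past 30 N, 15 mm/s is safe
- collet_mid (a point): The loose steel collet: grey upright cylinder 26 mm in diameter, 36 mm high, about 0.11 kg, standing on the bench, three dark slots round a dark bore on its top; this point is its centre, 18 mm above its foot
- collet: The same collet, origin at the centre of its foot, z along its axis
- bush_mid (a point): Brass bush of the same size as the collet, to be left alone; this point is its centre, 18 mm above its foot
- spanner: Bystander: loose open-ended spanner about 160 mm long, lying flat; origin under its middle, x along it
- driver: Bystander: loose screwdriver with red handle about 190 mm long, lying; origin under its middle, x along it
- beaker: Bystander: white plastic cup, rim radius 36 mm, 85 mm high; origin at the centre of its foot
- vblock: Bystander: dark steel V-block 50 x 45 x 40 mm; origin at the centre of its underside
- oil: Bystander: blue can 48 mm in diameter, 120 mm high; origin at the centre of its foot
- rule: Bystander: steel rule 150 x 25 x 5 mm lying flat; origin under its middle, x along it
There are look-alikes about, which are no part of the job. Several things look just like the collet: the one meant starts farthest to the robot's right.

How it is judged:
On the way, in this order (a step that is already met when the one before it is completed fails the run):
1. the shutter is slid open (at least 98 of its 108 mm) (value of joint shutter above 0.098 m), for 0.2 s.
2. the collet stands or lies in the well, let go (x of collet_mid in the frame of well between -0.035 and 0.035 m and y of collet_mid in the frame of well between -0.047 and 0.047 m and height (world z) of collet_mid below 0.072 m and contact force between the fingers and collet below 0.2 N), for 0.2 s.
3. the shutter is fully closed over the collet (within 4 mm) (x of collet_mid in the frame of well between -0.035 and 0.035 m and y of collet_mid in the frame of well between -0.047 and 0.047 m and height (world z) of collet_mid below 0.072 m and value of joint shutter below 0.004 m), for 0.2 s.
At the end, for the whole second after the job is handed in: The steel collet is at rest inside the case's well, let go, and the shutter over it is closed to within 4 mm of its end stop (all of step 3 and contact force between the fingers and collet below 0.2 N and linear speed of collet below 0.02 m/s); the robot touches nothing.
It fails at once if the case or its shutter is pressed with more than 30 N (contact force between case and the fingers above 30 N or contact force between case and the arm above 30 N or contact force between case and collet above 30 N).
It fails at once if the collet is dropped into the case (moves faster than 0.6 m/s there) (x of collet_mid in the frame of well between -0.035 and 0.035 m and y of collet_mid in the frame of well between -0.047 and 0.047 m and height (world z) of collet_mid below 0.11 m and linear speed of collet above 0.6 m/s).
It fails at once if the brass bush is moved more than 15 mm (distance of bush_mid from where it was at the start of the episode above 0.015 m).
It fails at once if another thing on the bench is moved more than 20 mm (distance of any of spanner, driver, beaker, vblock, oil, rule from where it was at the start of the episode above 0.02 m).
It also fails if it takes over 72 s, if anything falls off the work surface, if the arm or the gripper's body presses on something with over 40 N, if the wrist force passes 120 N, or if a joint passes its speed limit or range.

## Robot

A 6-joint arm with a two-finger parallel gripper is mounted at the origin on the work surface. World frame = base frame: x ahead of the robot, y to its left, z up, the work surface at z = 0. Lengths are in m, angles in rad, forces in N, time in s.
With the tool pointing down it reaches from about 0.4 to 0.825 m from the base axis. Payload 7 kg.
Tool frame: the origin (TCP) lies between the finger pads; the fingertips stand 11 mm ahead of it and the grasp point (between the pads) lies 8 mm behind it; x points along the fingers, z is the direction in which the jaws open and shut, and the axes are right-handed (so a half turn about x gives the same grasp; the last joint's range is limited). The gripper opens to 88 mm and grips with 3 to 60 N. Pads are 19 mm wide; open, the fingers measure 130 mm over their backs; the gripper's body (78 mm by 193 mm) begins 47 mm behind the grasp point.
Start: joints at [1.492, 0.359, 0.012, 0, -1.224, -0.288], TCP at [0.242, 0.63, 0.238] pointing down, gripper open.
Joint ranges: [-3.07, 3.07], [-1.43, 2.12], [-1.02, 1.25], [-3.03, 1.67], [-3.05, -0], [-3.03, 3.03]. Speed limits (rad/s): [2.39, 2.39, 3.01, 3.14, 3.14, 3.14].

## Interface

Orientations are given as [roll, pitch, yaw] about the fixed x, y, z axes, in that order (R = Rz(yaw) Ry(pitch) Rx(roll)).
In Python, from station import arm gives the robot as it stands.
- The arm moves only by the tool jog_arm, never from a script. Its argument "motion" is a list of rows, each an object of numbers: "dx", "dy", "dz": the shift along the tool's x, y, z in m; "twist": the turn about the tool's x in degrees. In form: [{"dx": .., "dy": .., "dz": .., "twist": ..}, ...]. A call has 1 to 20 rows; each row is the pose to reach, as a shift and turn from the pose commanded when the call began, along the tool's axes at that moment; what a row does not reach only later rows make up. A row lasts 1/12 s, in which the tool goes at most 41.7 mm and 7.16 degrees, less where a joint would pass 70% of its speed; a pose out of reach is approached as far as the arm can. A call with a gripper value outside its range is refused whole. "gripper" is the finger opening in m, from 0 to 0.0876, set as the call begins (left out, the last holds). The fingers move at their own pace and stop on an object; "newtons" is the grip in N (left out, the last holds). Time passes only in rows, so rows that repeat a pose let the fingers close. It gives the time, the measured TCP pose, the force and the opening at its end, in the units of the state.
- arm.get_state(): the state, without advancing time (a new reading comes with each control period).
- arm.grab_frame(name): name is "scene" or "top"; returns the picture (400x640x3 uint8, red, green, blue); there is no depth.
- arm.camera_model(name): a dict with "camera_matrix" (3x3 intrinsics, pixels), "eye" and "attitude" of the camera in the world. Camera axes: x right, y down, z forward; pixel columns grow to the right and rows downward; lengths in m; the calibration is good to about 2 mm. A picture is of the moment at which its call begins. camera_model takes no time and is no camera call.
- arm.job_done(): hands the job in, once; it reports no verdict.
The state is a dict: "t": time; "q": joint angles; "qd": joint speeds; "joint_efforts": joint torques, N m; "eef_pos": TCP position; "ee_rot": TCP orientation; "force": force on the tool from outside, world axes, zero at the start; "moment": the same for the moment, N m; "width": finger opening in m.
Only numpy, scipy, OpenCV 4.12 (cv2) and the standard library are available. Lean on these libraries where they do the work, as an engineer would, in place of code of your own. Each camera call takes 0.05 s, during which the arm holds its last target.

## Working session

There is one attempt and no reset: what is moved stays moved. The work goes in short steps, Python scripts to look and compute and a tool call to move; the robot and the scene stay as the last step left them, time stands still between calls to the robot, and variables do not carry over. Pictures are saved under pics/ and viewed, and the job is handed in when it is done.

Besides the shell and the picture viewer there is one more tool, called after "Emit:" as name(argument=value, ...), one argument or row to a line, values as JSON. jog_arm: Moves the arm, as the interface text tells. Its arguments: {"type":"object","properties":{"motion":{"type":"array"},"gripper":{"type":"number"},"newtons":{"type":"number"}},"required":["motion"]}

```bash
ls; mkdir -p pics; python3 - <<'E'
from station import arm
import cv2
s=arm.get_state(); print(s)
for n in ("scene","top"):
    im=arm.grab_frame(n); cv2.imwrite(f"pics/{n}0.png",im[:,:,::-1]); print(n,arm.camera_model(n))
E
```

```text
pics
{'t': 0.0, 'q': array([ 1.49209053e+00,  3.59368409e-01,  1.11101104e-02, -3.02318179e-04,
       -1.22416078e+00, -2.88095115e-01]), 'qd': array([ 2.21010040e-04,  9.25457745e-04, -1.19080781e-05, -8.66022732e-04,
       -2.54464493e-04, -1.21649566e-03]), 'joint_efforts': array([-2.32460166e-03, -5.82707226e+01,  2.93048573e+01,  6.99697763e+00,
        6.84289495e-03, -1.66046525e-04]), 'eef_pos': array([0.24195079, 0.62965248, 0.23666558]), 'ee_rot': array([ 0.11473809,  1.56914887, -1.82296209]), 'force': array([-0.18681968,  0.15451424,  0.58474589]), 'moment': array([-0.00363663,  0.01512541,  0.02247809]), 'width': 0.08753306727835293}
scene {'camera_matrix': array([[370.11383068,   0.        , 319.98658056],
       [  0.        , 370.11383068, 202.81824166],
       [  0.        ,   0.        ,   1.        ]]), 'eye': array([1.02948489, 0.3092536 , 0.90721555]), 'attitude': array([-2.57468512, -0.01556381,  2.13082456])}
top {'camera_matrix': array([[377.19238217,   0.        , 319.03456711],
       [  0.        , 377.19238217, 200.78193362],
       [  0.        ,   0.        ,   1.        ]]), 'eye': array([0.38725797, 0.00669237, 1.19952146]), 'attitude': array([-2.99745254,  0.01464438, -1.58070575])}
```

View pics/scene0.png

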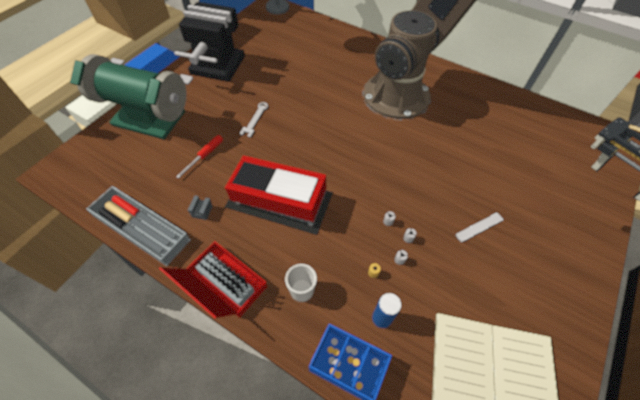

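View pics/top0.png

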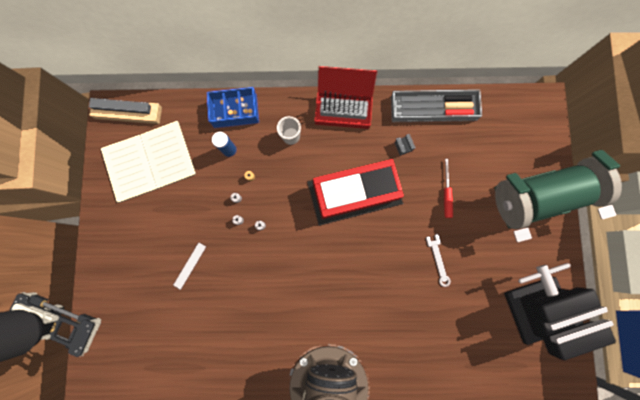

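```bash
cat > h.py <<'E'
import numpy as np, cv2
from scipy.spatial.transform import Rotation as R
from station import arm
CM={n:arm.camera_model(n) for n in ("scene","top")}
def ray(n,u,v):
    c=CM[n]; d=R.from_euler('xyz',c["attitude"]).as_matrix()@np.linalg.solve(c["camera_matrix"],[u,v,1.]); return c["eye"],d/np.linalg.norm(d)
def onz(n,u,v,z):
    e,d=ray(n,u,v); return e+d*(z-e[2])/d[2]
def tri(a,b):
    e1,d1=ray("scene",*a); e2,d2=ray("top",*b)
    A=np.c_[d1,-d2]; s=np.linalg.lstsq(A,e2-e1,rcond=None)[0]; p,q=e1+s[0]*d1,e2+s[1]*d2
    return (p+q)/2,np.linalg.norm(p-q)
def proj(n,p):
    c=CM[n]; x=R.from_euler('xyz',c["attitude"]).as_matrix().T@(np.array(p)-c["eye"]); x=c["camera_matrix"]@x; return x[:2]/x[2]
E
python3 - <<'E'
from h import *
T=cv2.imread("pics/top0.png");S=cv2.imread("pics/scene0.png")
for n,p in dict(a=(236,198),b=(238,220),c=(260,226),bush=(249,175)).items(): print(n,onz("top",*p,.036).round(3), proj("scene",onz("top",*p,.036)).round(0))
def crop(im,x,y,w,h,k,f): cv2.imwrite(f,cv2.resize(im[y:y+h,x:x+w],None,fx=k,fy=k,interpolation=cv2.INTER_CUBIC))
crop(T,220,160,60,80,7,"pics/t_col.png"); crop(T,305,150,105,80,7,"pics/t_case.png")
crop(S,215,145,125,95,6,"pics/s_case.png"); crop(S,355,200,80,85,7,"pics/s_col.png")
E
```

```text
a [0.568 0.282 0.036] [401. 252.]
b [0.499 0.274 0.036] [409. 231.]
c [0.48  0.206 0.036] [389. 214.]
bush [0.641 0.242 0.036] [374. 267.]
```

View pics/t_col.png

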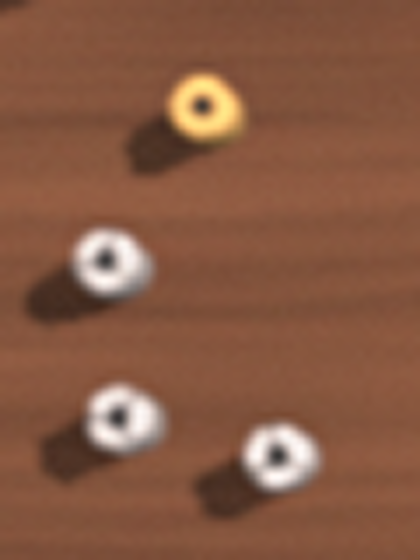

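View pics/s_col.png

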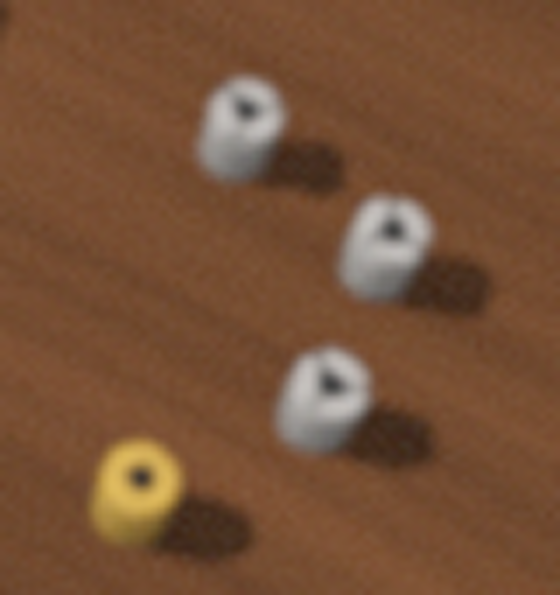

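View pics/t_case.png

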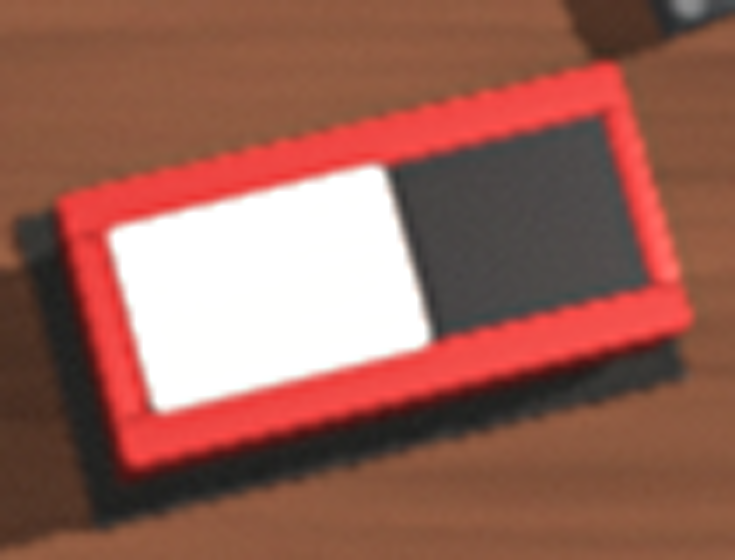

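View pics/s_case.png

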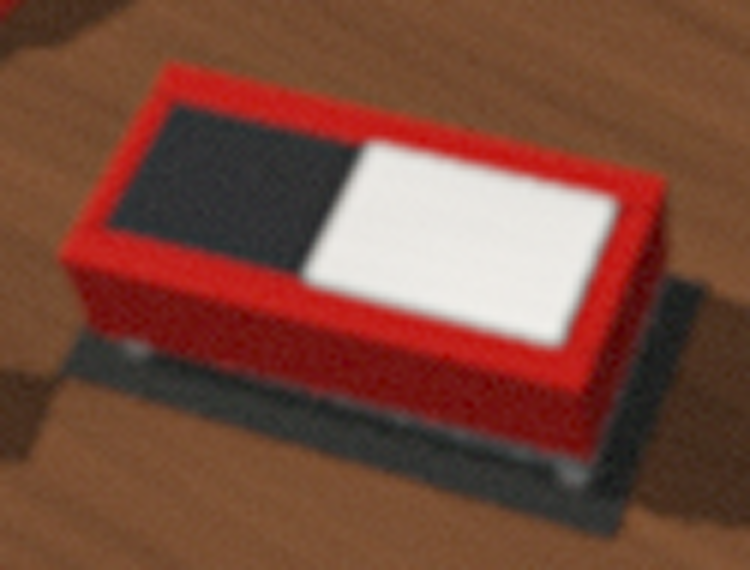

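Candidates for the collet in the top view are (236,198), (238,220) and (260,226). All three are grey with a dark slotted bore. (260,226) has the smallest y (0.206), so it is farthest to the robot's right, and both crops agree. In the scene view it is at (389,214). The brass bush is at (249,175). The shutter is closed: white plate on the +y side, black deck on the -y side.

```bash
cat >> h.py <<'E'
def quad(mask):
    cs,_=cv2.findContours(mask.astype(np.uint8),cv2.RETR_EXTERNAL,cv2.CHAIN_APPROX_NONE)
    c=max(cs,key=cv2.contourArea); h=cv2.convexHull(c); 
    for e in np.arange(1,15,.5):
        a=cv2.approxPolyDP(h,e,True)
        if len(a)<=4: break
    a=a[:,0].astype(float); P=c[:,0].astype(float); L=[]
    for i in range(4):
        p,q=a[i],a[(i+1)%4]; d=(q-p)/np.linalg.norm(q-p); n=np.array([-d[1],d[0]])
        s=(P-p)@d/np.linalg.norm(q-p); o=np.abs((P-p)@n); sel=P[(s>.1)&(s<.9)&(o<2)].astype(np.float32)
        vx,vy,x,y=cv2.fitLine(sel,cv2.DIST_HUBER,0,.01,.01).ravel(); m=np.array([-vy,vx]); ctr=P.mean(0)
        b=m@[x,y]; b+=.5*np.sign(b-m@ctr)   # pixel edge lies half a pixel outwards
        L.append((m,b))
    return np.array([np.linalg.solve([L[i-1][0],L[i][0]],[L[i-1][1],L[i][1]]) for i in range(4)])
E
cat > m.py <<'E'
from h import *
T=cv2.imread("pics/top0.png").astype(int);S=cv2.imread("pics/scene0.png").astype(int)
def sub(m,x,y,w,h):
    k=np.zeros_like(m); k[y:y+h,x:x+w]=m[y:y+h,x:x+w]; return k
mt=sub((T[...,2]>150)&(T[...,1]<125)&(T[...,2]-T[...,1]>100),305,150,105,75)
ms=sub((S[...,2]>155)&(S[...,1]<110)&(S[...,2]-S[...,1]>90),215,150,125,80)
wt=sub(T.min(2)>170,312,155,60,60); ws=sub(S.min(2)>160,255,160,70,50)
for nm,a,b in (("case",ms,mt),("shut",ws,wt)):
    qs,qt=quad(a),quad(b); print(qs.round(1).tolist(),qt.round(1).tolist())
    P=[]
    for p in qt:
        g=proj("scene",onz("top",*p,.085)); j=np.argmin(np.linalg.norm(qs-g,axis=1)); X,e=tri(qs[j],p); P.append(X); print(nm,X.round(4),round(e*1e3,1))
    P=np.array(P); print(" sides",np.linalg.norm(np.roll(P,-1,0)-P,axis=1).round(4),"ctr",P.mean(0).round(4))
E
python3 m.py
python3 - <<'E'
from h import *
# collet c: top centre from both
import cv2
T=cv2.imread("pics/top0.png").astype(int);S=cv2.imread("pics/scene0.png").astype(int)
print(tri((389.6,215.2),(259.6,225)), tri((355+247/7-.43,200+107/7-.43),(220+279/7-.43,160+456/7-.43)))
for d in((355+247/7-.43,200+107/7-.43),):print(onz("scene",*d,.036))
print(onz("top",220+279/7-.43,160+456/7-.43,.036))
E
```

```text
[[325.8, 174.0], [311.1, 210.0], [223.4, 187.6], [242.7, 154.7]] [[392.9, 158.0], [404.0, 196.5], [322.6, 216.8], [312.3, 177.4]]
case [ 0.6777 -0.2037  0.0835] 0.3
case [ 0.5594 -0.2321  0.0833] 0.3
case [0.4996 0.0109 0.0994] 0.7
case [0.6177 0.04   0.0999] 1.3
 sides [0.1217 0.2508 0.1217 0.2515] ctr [ 0.5886 -0.0962  0.0915]
[[275.9, 168.4], [317.8, 178.0], [307.5, 202.2], [264.7, 191.4]] [[359.0, 172.5], [366.6, 198.8], [326.7, 208.8], [319.8, 182.5]]
shut [ 0.6321 -0.0988  0.0924] 1.2
shut [ 0.5525 -0.1196  0.0904] 0.9
shut [ 0.5231 -0.0008  0.0993] 0.5
shut [0.6022 0.0182 0.0985] 0.4
 sides [0.0823 0.1227 0.0814 0.1209] ctr [ 0.5775 -0.0503  0.0951]
(array([0.48271269, 0.20755079, 0.03451267]), np.float64(0.00103468730288177)) (array([0.48328776, 0.20779817, 0.0374519 ]), np.float64(0.0014715662870928839))
[0.48204224 0.20829534 0.036     ]
[0.48367447 0.20735607 0.036     ]
```

The triangulation agrees to about 1 mm. The top is about 83 mm high at the -y end and about 100 mm at the +y end, so the slope is roughly 0.065. The case yaw is about 13.8°. Next is the move to above the shutter.

```bash
cat >> h.py <<'E'
yc=np.array([-.239,.971,0]); yc/=np.linalg.norm(yc); xc=np.array([yc[1],-yc[0],0])
SH=np.array([.5775,-.0503,.095]); COL=np.array([.483,.2076,0])
def show(target=None):
    s=arm.get_state(); M=R.from_euler('xyz',s["ee_rot"]).as_matrix(); z=M[:,2]
    a=np.degrees(np.arctan2(yc[1],yc[0])-np.arctan2(z[1],z[0])); a=(a+90)%180-90   # CCW world turn needed
    print("t",round(s["t"],2),"pos",s["eef_pos"].round(4),"F",s["force"].round(1),"w",round(s["width"],4),"q",s["q"].round(2),"turn about world z for jaw||case y",a.round(1),"=> twist",(-a).round(1))
    print(M.round(3).tolist())
    if target is not None: print("shift in tool axes",(M.T@(np.array(target)-s["eef_pos"])).round(4))
E
python3 - <<'E'
from h import *
print(SH); show([SH[0],SH[1],.20])
T=cv2.imread("pics/top0.png")
E
```

```text
[ 0.5775 -0.0503  0.095 ]
t 0.1 pos [0.2419 0.6297 0.2367] F [-0.  -0.9 -0.5] w 0.0877 q [ 1.49  0.36  0.01 -0.   -1.22 -0.29] turn about world z for jaw||case y 34.8 => twist -34.8
[[-0.0, 0.933, -0.359], [-0.001, -0.359, -0.933], [-1.0, 0.0, 0.002]]
shift in tool axes [0.0376 0.5571 0.5143]
```

Emit:
jog_arm(
  motion=[
    {"dx": 0, "dy": 0.011, "dz": 0.01, "twist": -1},
    {"dx": 0, "dy": 0.033, "dz": 0.031, "twist": -3},
    {"dx": 0.002, "dy": 0.061, "dz": 0.056, "twist": -5},
    {"dx": 0.004, "dy": 0.092, "dz": 0.085, "twist": -7},
    {"dx": 0.006, "dy": 0.122, "dz": 0.113, "twist": -9},
    {"dx": 0.009, "dy": 0.153, "dz": 0.141, "twist": -11},
    {"dx": 0.012, "dy": 0.184, "dz": 0.169, "twist": -13},
    {"dx": 0.015, "dy": 0.214, "dz": 0.198, "twist": -15},
    {"dx": 0.018, "dy": 0.245, "dz": 0.226, "twist": -17},
    {"dx": 0.021, "dy": 0.276, "dz": 0.254, "twist": -19},
    {"dx": 0.024, "dy": 0.306, "dz": 0.283, "twist": -21},
    {"dx": 0.027, "dy": 0.337, "dz": 0.311, "twist": -23},
    {"dx": 0.03, "dy": 0.367, "dz": 0.339, "twist": -25},
    {"dx": 0.032, "dy": 0.398, "dz": 0.367, "twist": -27},
    {"dx": 0.034, "dy": 0.429, "dz": 0.396, "twist": -29},
    {"dx": 0.036, "dy": 0.459, "dz": 0.424, "twist": -31},
    {"dx": 0.037, "dy": 0.49, "dz": 0.452, "twist": -33},
    {"dx": 0.037, "dy": 0.518, "dz": 0.478, "twist": -34},
    {"dx": 0.037, "dy": 0.54, "dz": 0.499, "twist": -35},
    {"dx": 0.037, "dy": 0.557, "dz": 0.514, "twist": -35},
  ],
  gripper=0,
  newtons=30,
)

```text
t: 1.77
eef_pos: [0.5781, -0.0523, 0.1999]
ee_rot: [-1.513, 1.57, -2.84]
force: [1.0, 1.2, 0.4]
width: -0.0
```

```bash
python3 -c "
from h import *
show([SH[0],SH[1],.115])"
```

```text
t 1.77 pos [ 0.5781 -0.0523  0.1999] F [1.  1.2 0.4] w -0.0 q [ 0.25  0.23 -0.26  0.   -1.08  1.57] turn about world z for jaw||case y -0.1 => twist 0.1
[[-0.001, 0.971, 0.241], [-0.0, 0.241, -0.971], [-1.0, -0.001, 0.0]]
shift in tool axes [ 0.0849 -0.     -0.002 ]
```

Emit:
jog_arm(
  motion=[
    {"dx": 0.01},
    {"dx": 0.03},
    {"dx": 0.05},
    {"dx": 0.065},
    {"dx": 0.075},
    {"dx": 0.08},
    {"dx": 0.082},
    {"dx": 0.083},
    {"dx": 0.084},
    {"dx": 0.084},
  ],
)

```text
invalid input
```

Emit:
jog_arm(
  motion=[
    {"dx": 0.0008},
    {"dx": 0.0016},
    {"dx": 0.0024},
  ],
)

```text
invalid input
```

Emit:
jog_arm(
  motion=[
    {"dx": 0.0007},
    {"dx": 0.0014},
  ],
)

```text
invalid input
```

Emit:
jog_arm(
  motion=[
    {"dx": 0.01, "dy": 0, "dz": 0, "twist": 0},
    {"dx": 0.03, "dy": 0, "dz": 0, "twist": 0},
    {"dx": 0.05, "dy": 0, "dz": 0, "twist": 0},
    {"dx": 0.065, "dy": 0, "dz": 0, "twist": 0},
    {"dx": 0.075, "dy": 0, "dz": 0, "twist": 0},
    {"dx": 0.08, "dy": 0, "dz": 0, "twist": 0},
    {"dx": 0.082, "dy": 0, "dz": 0, "twist": 0},
    {"dx": 0.083, "dy": 0, "dz": 0, "twist": 0},
    {"dx": 0.084, "dy": 0, "dz": 0, "twist": 0},
    {"dx": 0.084, "dy": 0, "dz": 0, "twist": 0},
  ],
)

```text
t: 2.6
eef_pos: [0.5781, -0.0493, 0.1172]
ee_rot: [1.49, 1.57, 0.163]
force: [-0.3, -0.1, -0.2]
width: 0.0005
```

Emit:
jog_arm(
  motion=[
    {"dx": 0.0008, "dy": 0, "dz": 0, "twist": 0},
    {"dx": 0.0016, "dy": 0, "dz": 0, "twist": 0},
    {"dx": 0.0024, "dy": 0, "dz": 0, "twist": 0},
  ],
)

```text
t: 2.85
eef_pos: [0.5778, -0.0494, 0.1145]
ee_rot: [1.549, 1.57, 0.223]
force: [0.3, -0.8, 0.3]
width: 0.0004
```

Emit:
jog_arm(
  motion=[
    {"dx": 0.0008, "dy": 0, "dz": 0, "twist": 0},
    {"dx": 0.0016, "dy": 0, "dz": 0, "twist": 0},
    {"dx": 0.0024, "dy": 0, "dz": 0, "twist": 0},
    {"dx": 0.0024, "dy": 0, "dz": 0, "twist": 0},
  ],
)

```text
t: 3.18
eef_pos: [0.5776, -0.0495, 0.1115]
ee_rot: [-1.659, 1.57, -2.986]
force: [-1.0, 0.2, 1.0]
width: 0.0005
```

Emit:
jog_arm(
  motion=[
    {"dx": 0.0006, "dy": 0, "dz": 0, "twist": 0},
    {"dx": 0.0012, "dy": 0, "dz": 0, "twist": 0},
  ],
)

```text
t: 3.35
eef_pos: [0.5778, -0.0495, 0.1106]
ee_rot: [1.243, 1.571, -0.084]
force: [0.1, -0.9, 0.4]
width: 0.0003
```

Emit:
jog_arm(
  motion=[
    {"dx": 0.0006, "dy": 0, "dz": 0, "twist": 0},
    {"dx": 0.0012, "dy": 0, "dz": 0, "twist": 0},
  ],
)

```text
t: 3.52
eef_pos: [0.5777, -0.0495, 0.1093]
ee_rot: [-1.831, 1.571, 3.126]
force: [0.4, 0.2, -0.3]
width: 0.0007
```

Emit:
jog_arm(
  motion=[
    {"dx": 0.0005, "dy": 0, "dz": 0, "twist": 0},
    {"dx": 0.001, "dy": 0, "dz": 0, "twist": 0},
  ],
)

```text
t: 3.68
eef_pos: [0.5777, -0.0495, 0.1083]
ee_rot: [-1.658, 1.571, -2.985]
force: [0.6, 0.1, 0.1]
width: 0.0001
```

Emit:
jog_arm(
  motion=[
    {"dx": 0.0005, "dy": 0, "dz": 0, "twist": 0},
    {"dx": 0.001, "dy": 0, "dz": 0, "twist": 0},
  ],
)

```text
t: 3.85
eef_pos: [0.5778, -0.0495, 0.1074]
ee_rot: [1.121, 1.571, -0.206]
force: [-1.3, 0.0, 3.7]
width: 0.0
```

Emit:
jog_arm(
  motion=[
    {"dx": 0.0004, "dy": 0, "dz": 0, "twist": 0},
    {"dx": 0.0004, "dy": 0, "dz": 0, "twist": 0},
  ],
)

```text
t: 4.02
eef_pos: [0.5778, -0.0495, 0.1073]
ee_rot: [1.086, 1.57, -0.241]
force: [-1.8, -0.3, 4.3]
width: 0.0003
```

Emit:
jog_arm(
  motion=[
    {"dx": 0.0006, "dy": 0, "dz": 0, "twist": 0},
    {"dx": 0.0012, "dy": 0, "dz": 0, "twist": 0},
    {"dx": 0.0012, "dy": 0, "dz": 0, "twist": 0},
  ],
)

```text
t: 4.27
eef_pos: [0.5779, -0.0497, 0.1071]
ee_rot: [0.896, 1.57, -0.43]
force: [-4.7, 0.5, 11.4]
width: 0.0003
```

Emit:
jog_arm(
  motion=[
    {"dx": 0.0005, "dy": 0, "dz": 0, "twist": 0},
    {"dx": 0.0006, "dy": 0, "dz": 0.001, "twist": 0},
    {"dx": 0.0008, "dy": 0, "dz": 0.0035, "twist": 0},
    {"dx": 0.001, "dy": 0, "dz": 0.007, "twist": 0},
    {"dx": 0.0012, "dy": 0, "dz": 0.011, "twist": 0},
  ],
)

```text
t: 4.68
eef_pos: [0.5806, -0.0604, 0.1063]
ee_rot: [0.952, 1.57, -0.374]
force: [-5.4, 0.4, 13.5]
width: 0.0005
```

```bash
cat >> h.py <<'E'
def drag():
    s=arm.get_state(); d=s["eef_pos"]-np.array([.5779,-.0497,.1071]); f=s["force"]
    print("t",round(s["t"],2),"along -yc",(-d@yc*1e3).round(1),"across",(d@xc*1e3).round(1),"dz",(d[2]*1e3).round(1),"F -yc,xc,z",(-f@yc).round(1),(f@xc).round(1),f[2].round(1))
def shutter(tag):
    im=arm.grab_frame("top"); cv2.imwrite(f"pics/{tag}.png",cv2.resize(im[140:240,290:430,::-1],None,fx=5,fy=5,interpolation=cv2.INTER_CUBIC))
E
python3 -c "
from h import *
drag();shutter('d1')"
```

```text
t 4.68 along -yc 11.0 across 0.0 dz -0.8 F -yc,xc,z -1.6 -5.1 13.5
```

View pics/d1.png

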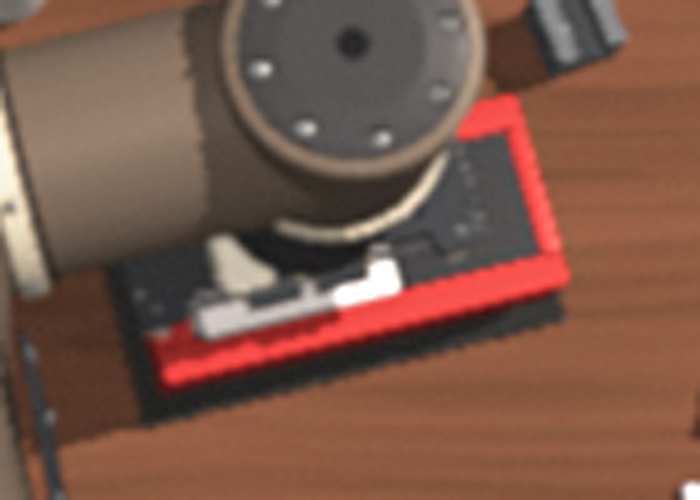

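The plate's lower-right corner moved from u=366.6 to about 370, roughly 11 mm, so the shutter moves with the tips. I'll keep dragging.

Emit:
jog_arm(
  motion=[
    {"dx": 0.0002, "dy": 0, "dz": 0.004, "twist": 0},
    {"dx": 0.0005, "dy": 0, "dz": 0.008, "twist": 0},
    {"dx": 0.0008, "dy": 0, "dz": 0.012, "twist": 0},
    {"dx": 0.001, "dy": 0, "dz": 0.016, "twist": 0},
    {"dx": 0.0013, "dy": 0, "dz": 0.02, "twist": 0},
  ],
)

```text
t: 5.15
eef_pos: [0.5854, -0.08, 0.105]
ee_rot: [0.81, 1.57, -0.516]
force: [-5.1, -0.1, 14.6]
width: 0.0003
```

```bash
python3 -c "
from h import *
drag()"
```

```text
t 5.15 along -yc 31.3 across 0.0 dz -2.1 F -yc,xc,z -1.1 -5.0 14.6
```

Emit:
jog_arm(
  motion=[
    {"dx": 0.0002, "dy": 0, "dz": 0.004, "twist": 0},
    {"dx": 0.0005, "dy": 0, "dz": 0.008, "twist": 0},
    {"dx": 0.0008, "dy": 0, "dz": 0.012, "twist": 0},
    {"dx": 0.001, "dy": 0, "dz": 0.016, "twist": 0},
    {"dx": 0.0013, "dy": 0, "dz": 0.02, "twist": 0},
    {"dx": 0.0016, "dy": 0, "dz": 0.024, "twist": 0},
    {"dx": 0.0019, "dy": 0, "dz": 0.028, "twist": 0},
    {"dx": 0.0021, "dy": 0, "dz": 0.032, "twist": 0},
  ],
)

```text
t: 5.82
eef_pos: [0.5931, -0.1112, 0.1031]
ee_rot: [0.691, 1.57, -0.635]
force: [-6.1, -0.0, 15.1]
width: 0.0002
```

```bash
python3 -c "
from h import *
drag()"
```

```text
t 5.82 along -yc 63.3 across 0.1 dz -4.0 F -yc,xc,z -1.4 -5.9 15.1
```

Emit:
jog_arm(
  motion=[
    {"dx": 0.0002, "dy": 0, "dz": 0.004, "twist": 0},
    {"dx": 0.0005, "dy": 0, "dz": 0.008, "twist": 0},
    {"dx": 0.0007, "dy": 0, "dz": 0.012, "twist": 0},
    {"dx": 0.001, "dy": 0, "dz": 0.016, "twist": 0},
    {"dx": 0.0012, "dy": 0, "dz": 0.02, "twist": 0},
    {"dx": 0.0014, "dy": 0, "dz": 0.024, "twist": 0},
    {"dx": 0.0017, "dy": 0, "dz": 0.028, "twist": 0},
    {"dx": 0.0019, "dy": 0, "dz": 0.032, "twist": 0},
  ],
)

```text
t: 6.48
eef_pos: [0.6008, -0.1423, 0.1011]
ee_rot: [0.578, 1.57, -0.749]
force: [-5.6, 0.9, 13.7]
width: 0.0002
```

```bash
python3 -c "
from h import *
drag();shutter('d2')"
```

```text
t 6.48 along -yc 95.4 across 0.1 dz -6.0 F -yc,xc,z -2.2 -5.3 13.7
```

View pics/d2.png

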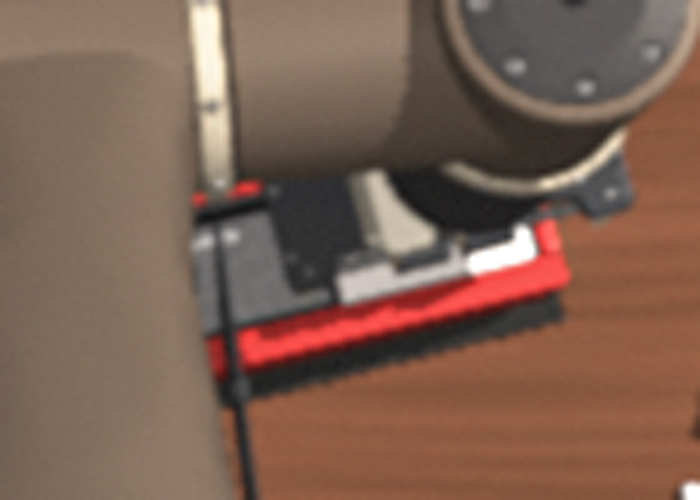

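The plate's right edge is now near the end wall at crop (535,240), and the well is visible. I'll finish the stroke.

Emit:
jog_arm(
  motion=[
    {"dx": 0.0003, "dy": 0, "dz": 0.004, "twist": 0},
    {"dx": 0.0005, "dy": 0, "dz": 0.0075, "twist": 0},
    {"dx": 0.0007, "dy": 0, "dz": 0.0105, "twist": 0},
    {"dx": 0.0008, "dy": 0, "dz": 0.0125, "twist": 0},
    {"dx": 0.0009, "dy": 0, "dz": 0.0135, "twist": 0},
    {"dx": 0.0009, "dy": 0, "dz": 0.0135, "twist": 0},
    {"dx": 0.0009, "dy": 0, "dz": 0.0135, "twist": 0},
  ],
)

```text
t: 7.12
eef_pos: [0.6049, -0.1534, 0.1003]
ee_rot: [1.743, 1.568, 0.417]
force: [-3.7, 10.4, 15.3]
width: 0.0005
```

```bash
python3 -c "
from h import *
drag(); show()"
```

```text
t 7.12 along -yc 107.1 across 1.5 dz -6.8 F -yc,xc,z -11.0 -1.1 15.3
t 7.12 pos [ 0.6049 -0.1534  0.1003] F [-3.7 10.4 15.3] w 0.0005 q [ 0.06  0.39 -0.28 -0.   -0.9   1.75] turn about world z for jaw||case y -0.2 => twist 0.2
[[0.003, 0.97, 0.242], [0.001, 0.242, -0.97], [-1.0, 0.003, -0.001]]
```

At the stop, with 11 N along the axis. I'll ease back, lift off, then go to above the collet.

Emit:
jog_arm(
  motion=[
    {"dx": 0, "dy": 0, "dz": -0.001, "twist": 0},
    {"dx": -0.002, "dy": 0, "dz": -0.001, "twist": 0},
    {"dx": -0.006, "dy": 0, "dz": -0.001, "twist": 0},
    {"dx": -0.02, "dy": 0, "dz": -0.001, "twist": 0},
    {"dx": -0.04, "dy": 0, "dz": -0.01, "twist": 0},
    {"dx": -0.06, "dy": 0, "dz": -0.03, "twist": 0},
    {"dx": -0.075, "dy": 0, "dz": -0.06, "twist": 0},
  ],
  gripper=0.046,
  newtons=20,
)

```text
t: 7.7
eef_pos: [0.5897, -0.0974, 0.1743]
ee_rot: [0.121, 1.57, -1.208]
force: [1.2, 1.0, 0.6]
width: 0.0411
```

```bash
python3 -c "
from h import *
show([COL[0],COL[1],.175])"
```

```text
t 7.7 pos [ 0.5897 -0.0974  0.1743] F [1.2 1.  0.6] w 0.0411 q [ 0.16  0.28 -0.25  0.   -1.04  1.65] turn about world z for jaw||case y -0.0 => twist 0.0
[[0.0, 0.971, 0.239], [-0.0, 0.239, -0.971], [-1.0, 0.0, 0.0]]
shift in tool axes [-0.0008 -0.0306 -0.3217]
```

Emit:
jog_arm(
  motion=[
    {"dx": 0, "dy": -0.002, "dz": -0.02, "twist": 0},
    {"dx": 0, "dy": -0.006, "dz": -0.055, "twist": 0},
    {"dx": 0, "dy": -0.009, "dz": -0.095, "twist": 0},
    {"dx": 0, "dy": -0.013, "dz": -0.135, "twist": 0},
    {"dx": 0, "dy": -0.017, "dz": -0.175, "twist": 0},
    {"dx": 0, "dy": -0.02, "dz": -0.215, "twist": 0},
    {"dx": 0, "dy": -0.024, "dz": -0.255, "twist": 0},
    {"dx": 0.01, "dy": -0.028, "dz": -0.29, "twist": 0},
    {"dx": 0.03, "dy": -0.03, "dz": -0.31, "twist": 0},
    {"dx": 0.05, "dy": -0.031, "dz": -0.319, "twist": 0},
    {"dx": 0.065, "dy": -0.031, "dz": -0.322, "twist": 0},
    {"dx": 0.075, "dy": -0.031, "dz": -0.322, "twist": 0},
    {"dx": 0.08, "dy": -0.031, "dz": -0.322, "twist": 0},
    {"dx": 0.08, "dy": -0.031, "dz": -0.322, "twist": 0},
  ],
)

```text
t: 8.87
eef_pos: [0.4811, 0.2076, 0.0923]
ee_rot: [-1.084, 1.569, -2.412]
force: [-0.1, -0.2, 0.9]
width: 0.046
```

```bash
python3 -c "
from h import *
show([COL[0],COL[1],.016])
for n in('top','scene'):
    im=arm.grab_frame(n); cv2.imwrite(f'pics/g_{n}.png',im[:,:,::-1])
S=cv2.imread('pics/g_scene.png'); cv2.imwrite('pics/g_s.png',cv2.resize(S[130:280,220:440],None,fx=3.5,fy=3.5))
"
```

```text
t 8.87 pos [0.4811 0.2076 0.0923] F [-0.1 -0.2  0.9] w 0.046 q [ 0.78  0.26 -0.51 -0.   -0.81  1.03] turn about world z for jaw||case y -0.1 => twist 0.1
[[-0.002, 0.97, 0.241], [-0.002, 0.241, -0.97], [-1.0, -0.002, 0.001]]
shift in tool axes [0.0763 0.002  0.0004]
```

View pics/g_s.png

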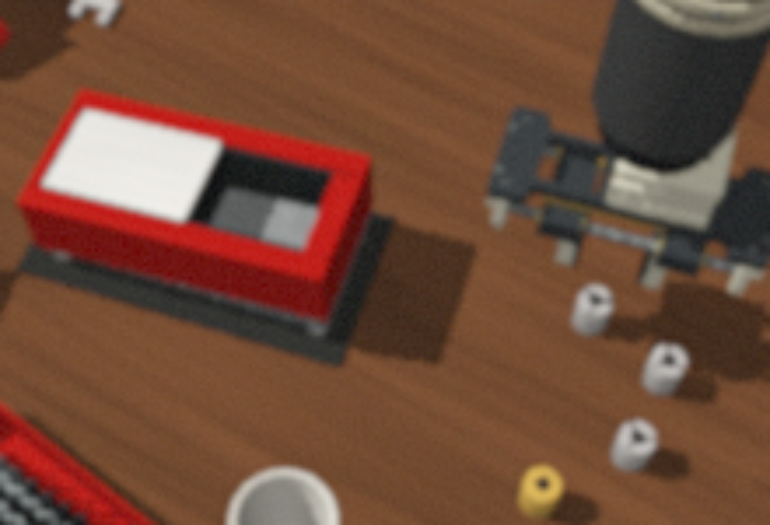

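View pics/g_top.png

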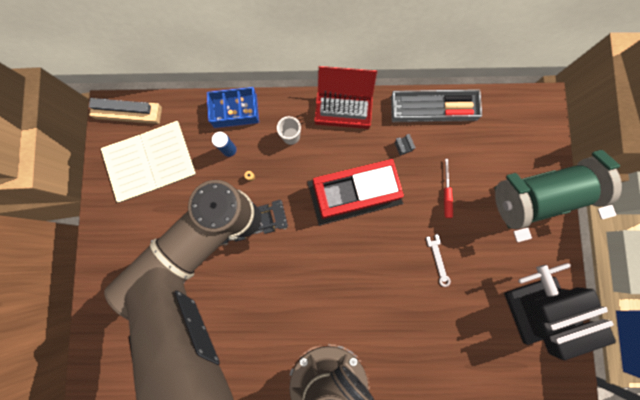

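The shutter sits fully at the -y end and the well is open. The gripper is over the collet at scene crop (593,310), and the neighbouring collets and the bush are clear. I'll lower and grip.

Emit:
jog_arm(
  motion=[
    {"dx": 0.005, "dy": 0.001, "dz": 0, "twist": 0},
    {"dx": 0.015, "dy": 0.002, "dz": 0, "twist": 0},
    {"dx": 0.027, "dy": 0.002, "dz": 0, "twist": 0},
    {"dx": 0.039, "dy": 0.002, "dz": 0, "twist": 0},
    {"dx": 0.05, "dy": 0.002, "dz": 0, "twist": 0},
    {"dx": 0.06, "dy": 0.002, "dz": 0, "twist": 0},
    {"dx": 0.067, "dy": 0.002, "dz": 0, "twist": 0},
    {"dx": 0.072, "dy": 0.002, "dz": 0, "twist": 0},
    {"dx": 0.074, "dy": 0.002, "dz": 0, "twist": 0},
    {"dx": 0.075, "dy": 0.002, "dz": 0, "twist": 0},
    {"dx": 0.075, "dy": 0.002, "dz": 0, "twist": 0},
  ],
)

```text
t: 9.88
eef_pos: [0.4836, 0.209, 0.0184]
ee_rot: [1.885, 1.571, 0.558]
force: [-0.8, 0.4, 0.0]
width: 0.0457
```

```bash
python3 -c "
from h import *
show([COL[0],COL[1],.017])
S=arm.grab_frame('scene')[:,:,::-1]; cv2.imwrite('pics/g_s2.png',cv2.resize(S[180:280,330:440],None,fx=6,fy=6))
"
```

```text
t 9.88 pos [0.4836 0.209  0.0184] F [-0.8  0.4  0. ] w 0.0457 q [ 0.78  0.37 -0.57  0.   -0.63  1.03] turn about world z for jaw||case y -0.2 => twist 0.2
[[0.0, 0.97, 0.242], [0.0, 0.242, -0.97], [-1.0, 0.0, -0.0]]
shift in tool axes [ 0.0014 -0.0009  0.0012]
```

View pics/g_s2.png

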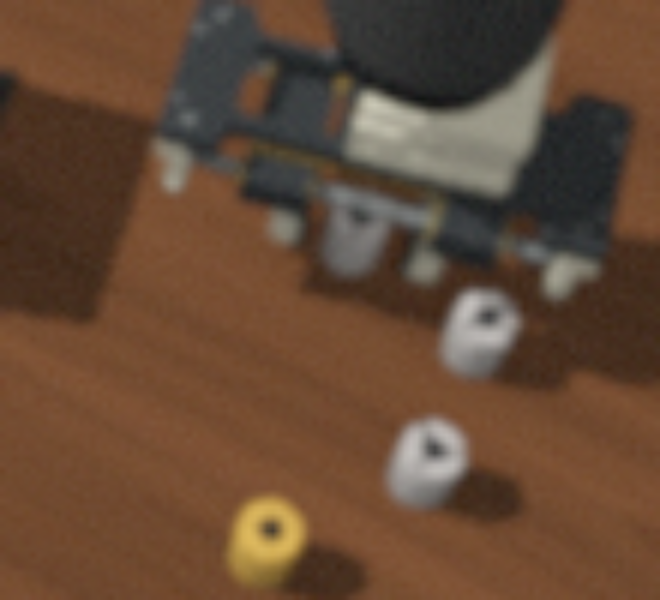

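The collet at crop (355,240) lies between the fingers at (285,225) and (425,262). I'll close on it.

Emit:
jog_arm(
  motion=[
    {"dx": 0, "dy": 0, "dz": 0, "twist": 0},
    {"dx": 0, "dy": 0, "dz": 0, "twist": 0},
    {"dx": 0, "dy": 0, "dz": 0, "twist": 0},
    {"dx": 0, "dy": 0, "dz": 0, "twist": 0},
    {"dx": 0, "dy": 0, "dz": 0, "twist": 0},
    {"dx": 0, "dy": 0, "dz": 0, "twist": 0},
    {"dx": -0.002, "dy": 0, "dz": 0, "twist": 0},
    {"dx": -0.006, "dy": 0, "dz": 0, "twist": 0},
    {"dx": -0.015, "dy": 0, "dz": 0, "twist": 0},
    {"dx": -0.03, "dy": 0, "dz": 0, "twist": 0},
    {"dx": -0.05, "dy": 0, "dz": 0, "twist": 0},
    {"dx": -0.075, "dy": 0, "dz": 0, "twist": 0},
    {"dx": -0.1, "dy": 0, "dz": 0, "twist": 0},
    {"dx": -0.125, "dy": 0, "dz": 0, "twist": 0},
    {"dx": -0.145, "dy": 0, "dz": 0, "twist": 0},
    {"dx": -0.155, "dy": 0, "dz": 0, "twist": 0},
  ],
  gripper=0.01,
  newtons=25,
)

```text
t: 11.27
eef_pos: [0.4844, 0.2095, 0.177]
ee_rot: [1.991, 1.566, 0.664]
force: [-0.7, 0.4, -1.4]
width: 0.0256
```

```bash
python3 -c "
from h import *
p=SH+yc*.002; print(p)
show([p[0],p[1],.173])
S=arm.grab_frame('scene')[:,:,::-1]; cv2.imwrite('pics/g_s3.png',cv2.resize(S[150:280,300:440],None,fx=5,fy=5))
"
```

```text
[ 0.57702199 -0.04835796  0.095     ]
t 11.27 pos [0.4844 0.2095 0.177 ] F [-0.7  0.4 -1.4] w 0.0256 q [ 0.78  0.16 -0.4   0.   -1.    1.03] turn about world z for jaw||case y -0.2 => twist 0.2
[[0.004, 0.97, 0.242], [0.003, 0.242, -0.97], [-1.0, 0.004, -0.002]]
shift in tool axes [0.0036 0.0275 0.2727]
```

View pics/g_s3.png

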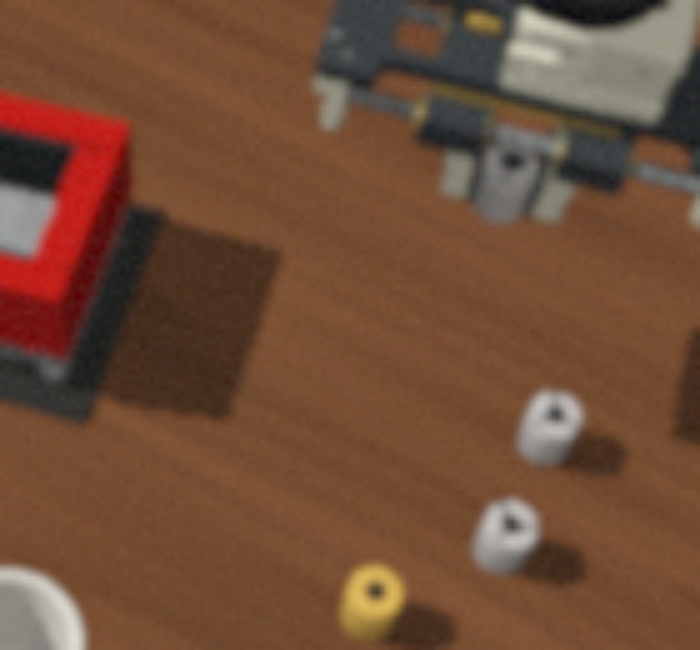

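The collet is held at width 25.6 mm, and both neighbours and the bush are still standing. Next is the carry to above the well.

Emit:
jog_arm(
  motion=[
    {"dx": 0, "dy": 0.001, "dz": 0.012, "twist": 0},
    {"dx": 0, "dy": 0.0035, "dz": 0.035, "twist": 0},
    {"dx": 0, "dy": 0.0065, "dz": 0.065, "twist": 0},
    {"dx": 0, "dy": 0.0095, "dz": 0.095, "twist": 0},
    {"dx": 0, "dy": 0.0125, "dz": 0.125, "twist": 0},
    {"dx": 0, "dy": 0.0155, "dz": 0.155, "twist": 0},
    {"dx": 0, "dy": 0.0185, "dz": 0.185, "twist": 0},
    {"dx": 0, "dy": 0.0215, "dz": 0.215, "twist": 0},
    {"dx": 0, "dy": 0.024, "dz": 0.24, "twist": 0},
    {"dx": 0, "dy": 0.026, "dz": 0.26, "twist": 0},
    {"dx": 0, "dy": 0.027, "dz": 0.27, "twist": 0},
    {"dx": 0, "dy": 0.0275, "dz": 0.273, "twist": 0},
    {"dx": 0.01, "dy": 0.0275, "dz": 0.273, "twist": 0},
    {"dx": 0.025, "dy": 0.0275, "dz": 0.273, "twist": 0},
    {"dx": 0.04, "dy": 0.0275, "dz": 0.273, "twist": 0},
    {"dx": 0.045, "dy": 0.0275, "dz": 0.273, "twist": 0},
  ],
)

```text
t: 12.65
eef_pos: [0.5741, -0.0486, 0.1252]
ee_rot: [-1.809, 1.567, -3.135]
force: [0.4, 0.5, -1.4]
width: 0.0256
```

```bash
python3 -c "
from h import *
p=SH+yc*.002
show([p[0],p[1],.064])
S=arm.grab_frame('scene')[:,:,::-1]; cv2.imwrite('pics/w1.png',cv2.resize(S[120:240,210:350],None,fx=5.5,fy=5))
"
```

```text
t 12.65 pos [ 0.5741 -0.0486  0.1252] F [ 0.4  0.5 -1.4] w 0.0256 q [ 0.25  0.3  -0.35 -0.   -0.92  1.56] turn about world z for jaw||case y -0.2 => twist 0.2
[[-0.004, 0.97, 0.242], [-0.0, 0.242, -0.97], [-1.0, -0.004, -0.001]]
shift in tool axes [0.0612 0.0032 0.0006]
```

View pics/w1.png

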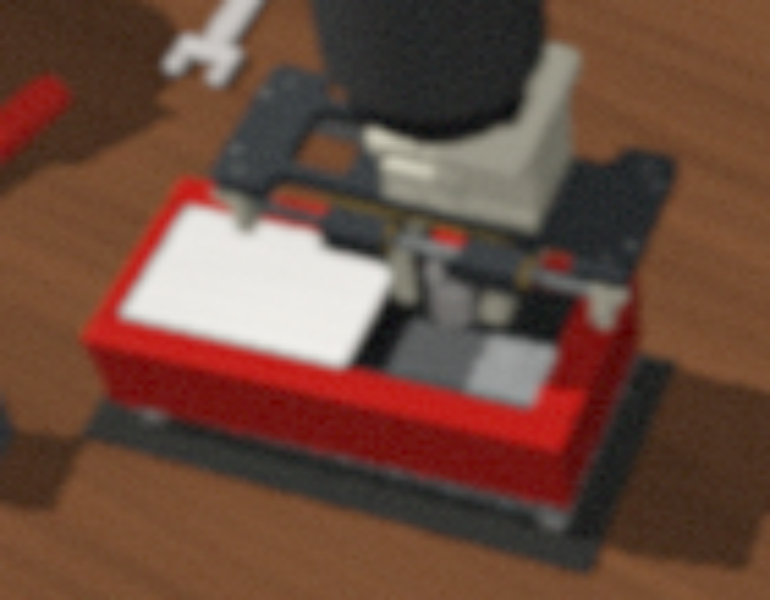

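The collet hangs at crop (455,300), between the open plate's edge at (370,330) and the +y wall at (560,370). I'll lower it.

Emit:
jog_arm(
  motion=[
    {"dx": 0.002, "dy": 0.001, "dz": 0, "twist": 0},
    {"dx": 0.006, "dy": 0.003, "dz": 0, "twist": 0},
    {"dx": 0.012, "dy": 0.003, "dz": 0, "twist": 0},
    {"dx": 0.019, "dy": 0.003, "dz": 0, "twist": 0},
    {"dx": 0.026, "dy": 0.003, "dz": 0, "twist": 0},
    {"dx": 0.033, "dy": 0.003, "dz": 0, "twist": 0},
    {"dx": 0.04, "dy": 0.003, "dz": 0, "twist": 0},
    {"dx": 0.046, "dy": 0.003, "dz": 0, "twist": 0},
    {"dx": 0.051, "dy": 0.003, "dz": 0, "twist": 0},
    {"dx": 0.055, "dy": 0.003, "dz": 0, "twist": 0},
    {"dx": 0.057, "dy": 0.003, "dz": 0, "twist": 0},
    {"dx": 0.058, "dy": 0.003, "dz": 0, "twist": 0},
    {"dx": 0.059, "dy": 0.003, "dz": 0, "twist": 0},
  ],
)

```text
t: 13.78
eef_pos: [0.5792, -0.0487, 0.0694]
ee_rot: [1.291, 1.57, -0.036]
force: [-0.1, -0.2, -0.7]
width: 0.0257
```

Emit:
jog_arm(
  motion=[
    {"dx": 0.0008, "dy": 0, "dz": 0, "twist": 0},
    {"dx": 0.0016, "dy": 0, "dz": 0, "twist": 0},
  ],
)

```text
t: 13.95
eef_pos: [0.5792, -0.0486, 0.068]
ee_rot: [1.54, 1.57, 0.213]
force: [-0.1, 1.0, -0.8]
width: 0.0257
```

Emit:
jog_arm(
  motion=[
    {"dx": 0.001, "dy": 0, "dz": 0, "twist": 0},
    {"dx": 0.002, "dy": 0, "dz": 0, "twist": 0},
    {"dx": 0.003, "dy": 0, "dz": 0, "twist": 0},
    {"dx": 0.004, "dy": 0, "dz": 0, "twist": 0},
  ],
)

```text
t: 14.28
eef_pos: [0.579, -0.0487, 0.0637]
ee_rot: [1.631, 1.571, 0.305]
force: [-0.1, 0.5, -0.2]
width: 0.0254
```

Emit:
jog_arm(
  motion=[
    {"dx": 0.0006, "dy": 0, "dz": 0, "twist": 0},
    {"dx": 0.0012, "dy": 0, "dz": 0, "twist": 0},
  ],
)

```text
t: 14.45
eef_pos: [0.579, -0.0487, 0.0625]
ee_rot: [-1.295, 1.571, -2.622]
force: [0.4, -0.3, -0.9]
width: 0.0257
```

Emit:
jog_arm(
  motion=[
    {"dx": 0.0006, "dy": 0, "dz": 0, "twist": 0},
    {"dx": 0.0012, "dy": 0, "dz": 0, "twist": 0},
  ],
)

```text
t: 14.62
eef_pos: [0.579, -0.0486, 0.0613]
ee_rot: [-1.554, 1.571, -2.881]
force: [0.4, -0.8, -0.9]
width: 0.0255
```

Emit:
jog_arm(
  motion=[
    {"dx": 0.0006, "dy": 0, "dz": 0, "twist": 0},
    {"dx": 0.0012, "dy": 0, "dz": 0, "twist": 0},
  ],
)

```text
t: 14.78
eef_pos: [0.5792, -0.0487, 0.0606]
ee_rot: [0.854, 1.57, -0.473]
force: [-3.7, 0.3, 9.0]
width: 0.0253
```

It touches down at TCP z 0.0606 as predicted, with 9 N. I'll ease off and open narrowly.

Emit:
jog_arm(
  motion=[
    {"dx": -0.0008, "dy": 0, "dz": 0, "twist": 0},
    {"dx": -0.0008, "dy": 0, "dz": 0, "twist": 0},
  ],
)

```text
t: 14.95
eef_pos: [0.5791, -0.0486, 0.0611]
ee_rot: [1.653, 1.57, 0.326]
force: [-0.1, 1.1, -1.3]
width: 0.0255
```

Emit:
jog_arm(
  motion=[
    {"dx": 0, "dy": 0, "dz": 0, "twist": 0},
    {"dx": 0, "dy": 0, "dz": 0, "twist": 0},
    {"dx": 0, "dy": 0, "dz": 0, "twist": 0},
    {"dx": 0, "dy": 0, "dz": 0, "twist": 0},
  ],
  gripper=0.036,
)

```text
t: 15.28
eef_pos: [0.5791, -0.0487, 0.061]
ee_rot: [1.395, 1.571, 0.068]
force: [0.2, -0.1, -0.3]
width: 0.0356
```

```bash
python3 -c "
from h import *
show()
S=arm.grab_frame('scene')[:,:,::-1]; cv2.imwrite('pics/w2.png',cv2.resize(S[120:240,210:350],None,fx=5.5,fy=5))
"
```

```text
t 15.28 pos [ 0.5791 -0.0487  0.061 ] F [ 0.2 -0.1 -0.3] w 0.0356 q [ 0.25  0.38 -0.41  0.   -0.78  1.56] turn about world z for jaw||case y -0.2 => twist 0.2
[[0.0, 0.97, 0.242], [0.0, 0.242, -0.97], [-1.0, 0.0, 0.0]]
```

View pics/w2.png

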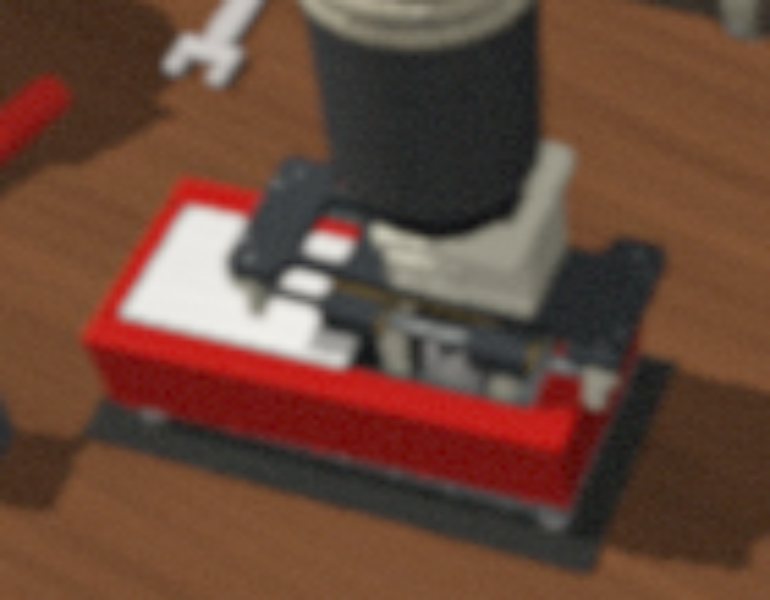

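Emit:
jog_arm(
  motion=[
    {"dx": -0.003, "dy": 0, "dz": 0, "twist": 0},
    {"dx": -0.008, "dy": 0, "dz": 0, "twist": 0},
    {"dx": -0.015, "dy": 0, "dz": 0, "twist": 0},
    {"dx": -0.025, "dy": 0, "dz": 0, "twist": 0},
    {"dx": -0.04, "dy": 0, "dz": 0, "twist": 0},
    {"dx": -0.06, "dy": 0, "dz": 0, "twist": 0},
    {"dx": -0.075, "dy": 0, "dz": 0, "twist": 0},
    {"dx": -0.085, "dy": 0, "dz": 0.005, "twist": 0},
  ],
)

```text
t: 16.0
eef_pos: [0.5811, -0.0531, 0.1489]
ee_rot: [1.477, 1.568, 0.151]
force: [0.2, -0.5, 0.1]
width: 0.0358
```

Emit:
jog_arm(
  motion=[
    {"dx": 0, "dy": 0, "dz": 0.015, "twist": 0},
    {"dx": 0, "dy": 0, "dz": 0.04, "twist": 0},
    {"dx": 0, "dy": 0, "dz": 0.07, "twist": 0},
    {"dx": 0, "dy": 0, "dz": 0.09, "twist": 0},
    {"dx": 0, "dy": 0, "dz": 0.1, "twist": 0},
    {"dx": 0, "dy": 0, "dz": 0.1, "twist": 0},
  ],
  gripper=0,
  newtons=30,
)

```text
t: 16.5
eef_pos: [0.6045, -0.1526, 0.146]
ee_rot: [-0.872, 1.571, -2.201]
force: [0.1, 0.5, 0.0]
width: 0.0026
```

```bash
python3 -c "
from h import *
p=np.array([.5779,-.0497,0])-.104*yc
show([p[0],p[1],.11])
S=arm.grab_frame('scene')[:,:,::-1]; cv2.imwrite('pics/w3.png',cv2.resize(S[120:240,210:350],None,fx=5.5,fy=5))
"
```

```text
t 16.5 pos [ 0.6045 -0.1526  0.146 ] F [0.1 0.5 0. ] w 0.0026 q [ 0.07  0.35 -0.23  0.   -1.    1.75] turn about world z for jaw||case y -0.0 => twist 0.0
[[-0.0, 0.971, 0.239], [-0.0, 0.239, -0.971], [-1.0, -0.0, 0.0]]
shift in tool axes [ 0.036  -0.0013 -0.0022]
```

View pics/w3.png

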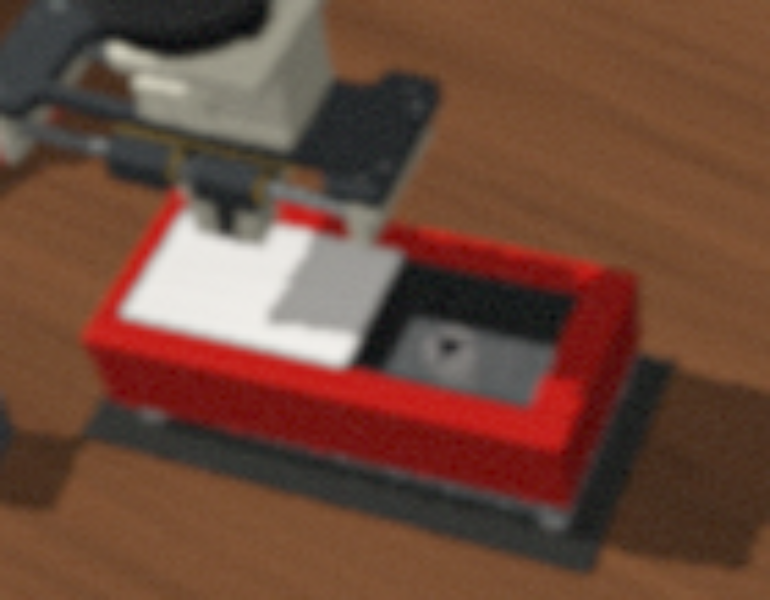

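The collet stands upright in the well (dark bore at crop (450,348)), and the shutter is still fully open. I'll touch down on the plate to close it.

Emit:
jog_arm(
  motion=[
    {"dx": 0.005, "dy": -0.001, "dz": 0, "twist": 0},
    {"dx": 0.013, "dy": -0.001, "dz": 0, "twist": 0},
    {"dx": 0.022, "dy": -0.001, "dz": 0, "twist": 0},
    {"dx": 0.029, "dy": -0.001, "dz": 0, "twist": 0},
    {"dx": 0.033, "dy": -0.001, "dz": 0, "twist": 0},
    {"dx": 0.035, "dy": -0.001, "dz": 0, "twist": 0},
    {"dx": 0.036, "dy": -0.001, "dz": 0, "twist": 0},
    {"dx": 0.037, "dy": -0.001, "dz": 0, "twist": 0},
    {"dx": 0.037, "dy": -0.001, "dz": 0, "twist": 0},
  ],
)

```text
t: 17.3
eef_pos: [0.6036, -0.1507, 0.109]
ee_rot: [1.145, 1.571, -0.182]
force: [-0.8, -0.5, -0.6]
width: 0.0002
```

Emit:
jog_arm(
  motion=[
    {"dx": 0.0008, "dy": 0, "dz": 0, "twist": 0},
    {"dx": 0.0016, "dy": 0, "dz": 0, "twist": 0},
    {"dx": 0.0024, "dy": 0, "dz": 0, "twist": 0},
  ],
)

```text
t: 17.55
eef_pos: [0.6036, -0.1508, 0.1067]
ee_rot: [1.386, 1.57, 0.06]
force: [0.1, -0.1, 1.2]
width: 0.0004
```

Emit:
jog_arm(
  motion=[
    {"dx": 0.0008, "dy": 0, "dz": 0, "twist": 0},
    {"dx": 0.0016, "dy": 0, "dz": 0, "twist": 0},
    {"dx": 0.0024, "dy": 0, "dz": 0, "twist": 0},
    {"dx": 0.0032, "dy": 0, "dz": 0, "twist": 0},
  ],
)

```text
t: 17.88
eef_pos: [0.6034, -0.1508, 0.1033]
ee_rot: [-1.783, 1.571, -3.11]
force: [-0.1, -0.1, 0.1]
width: 0.0001
```

Emit:
jog_arm(
  motion=[
    {"dx": 0.0005, "dy": 0, "dz": 0, "twist": 0},
    {"dx": 0.001, "dy": 0, "dz": 0, "twist": 0},
  ],
)

```text
t: 18.05
eef_pos: [0.6034, -0.1508, 0.1023]
ee_rot: [-1.768, 1.571, -3.095]
force: [0.9, 0.0, 0.4]
width: 0.0001
```

Emit:
jog_arm(
  motion=[
    {"dx": 0.0005, "dy": 0, "dz": 0, "twist": 0},
    {"dx": 0.001, "dy": 0, "dz": 0, "twist": 0},
  ],
)

```text
t: 18.22
eef_pos: [0.6035, -0.1508, 0.1013]
ee_rot: [1.227, 1.571, -0.1]
force: [0.4, -1.5, -0.1]
width: 0.0006
```

Emit:
jog_arm(
  motion=[
    {"dx": 0.0005, "dy": 0, "dz": 0, "twist": 0},
    {"dx": 0.001, "dy": 0, "dz": 0, "twist": 0},
  ],
)

```text
t: 18.38
eef_pos: [0.6035, -0.1508, 0.1007]
ee_rot: [0.548, 1.571, -0.778]
force: [-2.6, 0.8, 7.0]
width: 0.0001
```

Emit:
jog_arm(
  motion=[
    {"dx": 0.0005, "dy": 0, "dz": 0, "twist": 0},
    {"dx": 0.001, "dy": 0, "dz": 0, "twist": 0},
  ],
)

```text
t: 18.55
eef_pos: [0.6036, -0.1509, 0.1006]
ee_rot: [0.631, 1.57, -0.695]
force: [-4.3, 0.7, 12.3]
width: 0.0005
```

Emit:
jog_arm(
  motion=[
    {"dx": 0.0003, "dy": 0, "dz": -0.001, "twist": 0},
    {"dx": 0.0001, "dy": 0, "dz": -0.0035, "twist": 0},
    {"dx": -0.0001, "dy": 0, "dz": -0.007, "twist": 0},
    {"dx": -0.0004, "dy": 0, "dz": -0.011, "twist": 0},
  ],
)

```text
t: 18.88
eef_pos: [0.6012, -0.1412, 0.1013]
ee_rot: [0.435, 1.569, -0.892]
force: [-2.1, -3.9, 8.5]
width: 0.0004
```

```bash
python3 -c "
from h import *
drag();shutter('c1')"
```

```text
t 18.88 along -yc 94.4 across 0.8 dz -5.8 F -yc,xc,z 3.3 -3.0 8.5
```

View pics/c1.png

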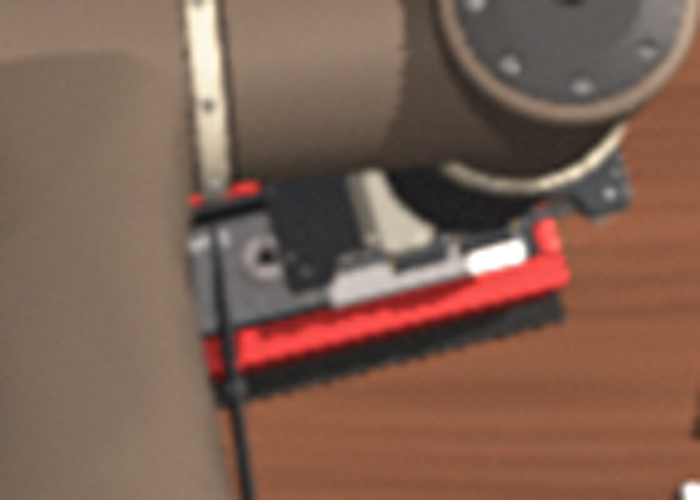

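The plate followed: its right edge is at crop (525,255), similar to d2. The normal force dropped to 8.5 N, so I'll press about 0.8 mm deeper while dragging.

Emit:
jog_arm(
  motion=[
    {"dx": 0.0006, "dy": 0, "dz": -0.001, "twist": 0},
    {"dx": 0.0006, "dy": 0, "dz": -0.004, "twist": 0},
    {"dx": 0.0004, "dy": 0, "dz": -0.008, "twist": 0},
    {"dx": 0.0002, "dy": 0, "dz": -0.012, "twist": 0},
    {"dx": -0.0001, "dy": 0, "dz": -0.016, "twist": 0},
    {"dx": -0.0003, "dy": 0, "dz": -0.02, "twist": 0},
  ],
)

```text
t: 19.43
eef_pos: [0.5965, -0.1219, 0.1024]
ee_rot: [0.51, 1.568, -0.816]
force: [-4.1, -5.5, 15.2]
width: 0.0004
```

```bash
python3 -c "
from h import *
drag()"
```

```text
t 19.43 along -yc 74.6 across 0.8 dz -4.7 F -yc,xc,z 4.4 -5.3 15.2
```

Emit:
jog_arm(
  motion=[
    {"dx": -0.0003, "dy": 0, "dz": -0.004, "twist": 0},
    {"dx": -0.0005, "dy": 0, "dz": -0.008, "twist": 0},
    {"dx": -0.0008, "dy": 0, "dz": -0.012, "twist": 0},
    {"dx": -0.001, "dy": 0, "dz": -0.016, "twist": 0},
    {"dx": -0.0013, "dy": 0, "dz": -0.02, "twist": 0},
    {"dx": -0.0015, "dy": 0, "dz": -0.024, "twist": 0},
    {"dx": -0.0018, "dy": 0, "dz": -0.028, "twist": 0},
  ],
)

```text
t: 20.02
eef_pos: [0.5898, -0.0946, 0.1042]
ee_rot: [0.554, 1.568, -0.772]
force: [-4.5, -4.1, 13.7]
width: 0.0003
```

```bash
python3 -c "
from h import *
drag()"
```

```text
t 20.02 along -yc 46.5 across 0.8 dz -2.9 F -yc,xc,z 2.9 -5.4 13.7
```

Emit:
jog_arm(
  motion=[
    {"dx": -0.0002, "dy": 0, "dz": -0.004, "twist": 0},
    {"dx": -0.0004, "dy": 0, "dz": -0.008, "twist": 0},
    {"dx": -0.0007, "dy": 0, "dz": -0.012, "twist": 0},
    {"dx": -0.0009, "dy": 0, "dz": -0.016, "twist": 0},
    {"dx": -0.0012, "dy": 0, "dz": -0.02, "twist": 0},
    {"dx": -0.0014, "dy": 0, "dz": -0.024, "twist": 0},
    {"dx": -0.0017, "dy": 0, "dz": -0.028, "twist": 0},
  ],
)

```text
t: 20.6
eef_pos: [0.583, -0.0674, 0.1058]
ee_rot: [0.593, 1.568, -0.733]
force: [-3.6, -5.4, 14.3]
width: 0.0005
```

```bash
python3 -c "
from h import *
drag();shutter('c2')"
```

```text
t 20.6 along -yc 18.4 across 0.7 dz -1.3 F -yc,xc,z 4.4 -4.7 14.3
```

View pics/c2.png

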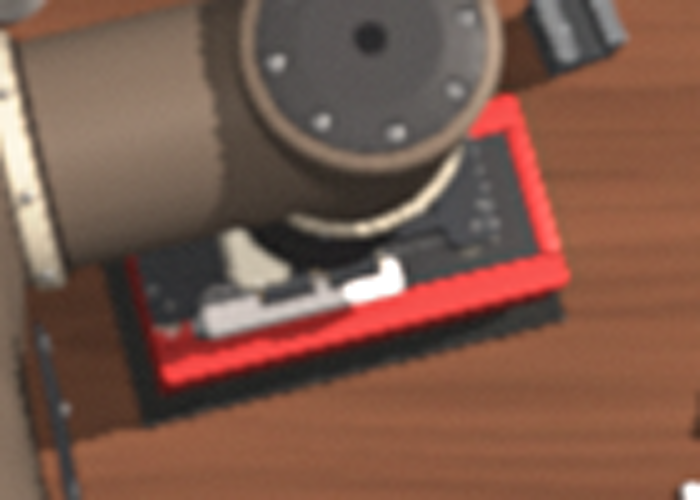

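The plate's right corner is at crop (405,290), so about 15 to 20 mm remain. I'll push to the stop in short steps.

Emit:
jog_arm(
  motion=[
    {"dx": -0.0002, "dy": 0, "dz": -0.003, "twist": 0},
    {"dx": -0.0004, "dy": 0, "dz": -0.006, "twist": 0},
    {"dx": -0.0006, "dy": 0, "dz": -0.009, "twist": 0},
    {"dx": -0.0007, "dy": 0, "dz": -0.012, "twist": 0},
  ],
)

```text
t: 20.98
eef_pos: [0.5802, -0.0557, 0.1066]
ee_rot: [0.641, 1.568, -0.685]
force: [-4.6, -5.5, 16.2]
width: 0.0004
```

```bash
python3 -c "
from h import *
drag()"
```

```text
t 20.98 along -yc 6.4 across 0.8 dz -0.5 F -yc,xc,z 4.2 -5.8 16.2
```

Emit:
jog_arm(
  motion=[
    {"dx": -0.0003, "dy": 0, "dz": -0.002, "twist": 0},
    {"dx": -0.0005, "dy": 0, "dz": -0.004, "twist": 0},
    {"dx": -0.0006, "dy": 0, "dz": -0.006, "twist": 0},
  ],
)

```text
t: 21.23
eef_pos: [0.5787, -0.0498, 0.107]
ee_rot: [0.67, 1.568, -0.656]
force: [-2.5, -3.9, 14.2]
width: 0.0005
```

```bash
python3 -c "
from h import *
drag()"
```

```text
t 21.23 along -yc 0.3 across 0.7 dz -0.1 F -yc,xc,z 3.2 -3.4 14.2
```

Emit:
jog_arm(
  motion=[
    {"dx": -0.0001, "dy": 0, "dz": -0.0015, "twist": 0},
    {"dx": -0.0002, "dy": 0, "dz": -0.003, "twist": 0},
    {"dx": -0.0002, "dy": 0, "dz": -0.004, "twist": 0},
  ],
)

```text
t: 21.48
eef_pos: [0.578, -0.0467, 0.1072]
ee_rot: [0.437, 1.567, -0.888]
force: [-0.3, -11.5, 12.0]
width: 0.0005
```

```bash
python3 -c "
from h import *
drag();shutter('c3')"
```

```text
t 21.48 along -yc -2.9 across 0.8 dz 0.1 F -yc,xc,z 11.1 -3.0 12.0
```

View pics/c3.png

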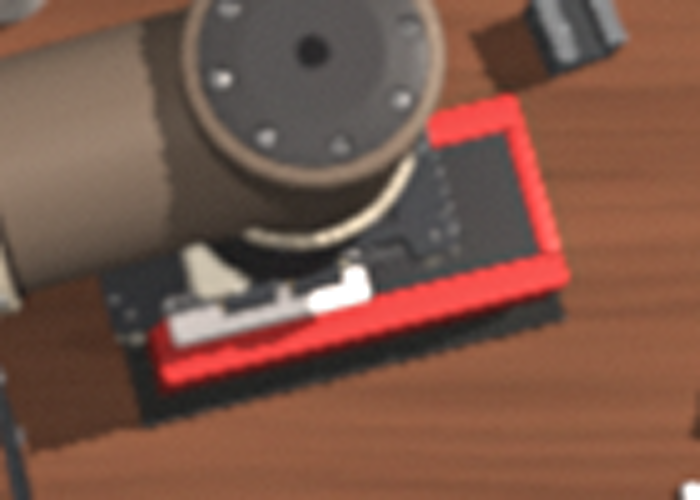

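There are 11 N along the slide, so it is at the closed stop. I'll ease off and lift.

Emit:
jog_arm(
  motion=[
    {"dx": 0, "dy": 0, "dz": 0.0008, "twist": 0},
    {"dx": -0.002, "dy": 0, "dz": 0.0008, "twist": 0},
    {"dx": -0.006, "dy": 0, "dz": 0.0008, "twist": 0},
    {"dx": -0.02, "dy": 0, "dz": 0, "twist": 0},
    {"dx": -0.045, "dy": 0, "dz": 0, "twist": 0},
    {"dx": -0.08, "dy": 0, "dz": -0.015, "twist": 0},
    {"dx": -0.1, "dy": 0, "dz": -0.045, "twist": 0},
    {"dx": -0.11, "dy": 0, "dz": -0.085, "twist": 0},
    {"dx": -0.11, "dy": 0, "dz": -0.125, "twist": 0},
    {"dx": -0.11, "dy": 0, "dz": -0.165, "twist": 0},
    {"dx": -0.11, "dy": 0, "dz": -0.2, "twist": 0},
    {"dx": -0.11, "dy": 0, "dz": -0.225, "twist": 0},
    {"dx": -0.11, "dy": 0, "dz": -0.24, "twist": 0},
    {"dx": -0.11, "dy": 0, "dz": -0.24, "twist": 0},
  ],
)

```text
t: 22.7
eef_pos: [0.5184, 0.1907, 0.2151]
ee_rot: [2.774, 1.57, 1.451]
force: [0.1, -0.5, 0.1]
width: 0.0003
```

```bash
cat > m2.py <<'E'
from h import *
import sys
for n in("top","scene"): cv2.imwrite(f"pics/e_{n}.png",arm.grab_frame(n)[:,:,::-1])
src=open("m.py").read().replace("pics/top0","pics/e_top").replace("pics/scene0","pics/e_scene")
exec(src)
T=cv2.imread("pics/e_top.png");S=cv2.imread("pics/e_scene.png")
cv2.imwrite("pics/e_tc.png",cv2.resize(T[150:230,305:410],None,fx=7,fy=7,interpolation=cv2.INTER_CUBIC))
show()
E
python3 m2.py
```

```text
[[223.6, 187.4], [242.4, 154.5], [325.9, 174.0], [311.1, 210.1]] [[392.9, 158.0], [404.0, 196.3], [322.8, 217.1], [312.2, 177.4]]
case [ 0.6774 -0.2033  0.0842] 0.5
case [ 0.5598 -0.2322  0.0844] 0.1
case [0.4989 0.0106 0.0985] 0.0
case [0.6179 0.0401 0.0996] 1.5
 sides [0.1211 0.2507 0.1227 0.251 ] ctr [ 0.5885 -0.0962  0.0917]
[[278.5, 168.8], [320.0, 178.6], [310.2, 202.8], [266.7, 191.8]] [[356.9, 173.1], [364.2, 199.2], [324.4, 209.2], [317.5, 183.1]]
shut [ 0.6304 -0.0928  0.0927] 0.1
shut [ 0.5509 -0.1121  0.0923] 1.4
shut [0.5218 0.0057 0.1   ] 0.0
shut [0.6003 0.0252 0.0986] 0.3
 sides [0.0818 0.1216 0.0809 0.1219] ctr [ 0.5758 -0.0435  0.0959]
t 22.8 pos [0.5188 0.1884 0.215 ] F [ 0.4 -0.1 -0.4] w 0.0005 q [ 0.7   0.17 -0.29 -0.   -1.1   1.11] turn about world z for jaw||case y -0.2 => twist 0.2
[[-0.0, 0.97, 0.243], [-0.0, 0.243, -0.97], [-1.0, -0.0, 0.0]]
```

View pics/e_tc.png

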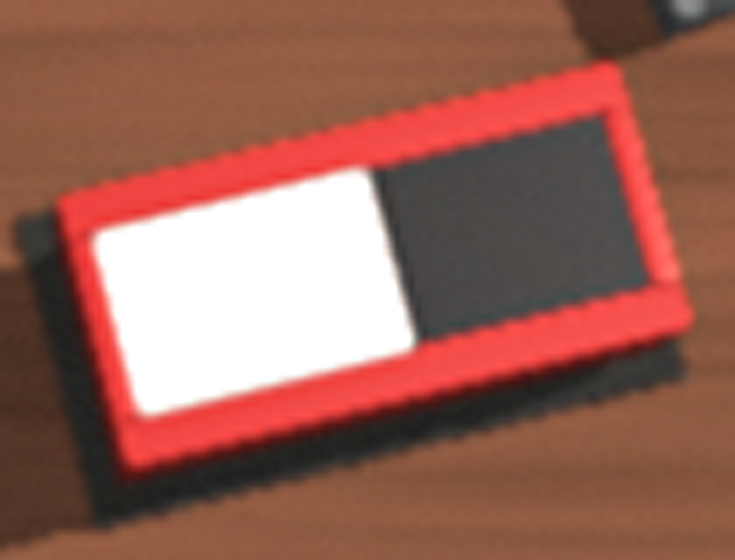

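View pics/e_scene.png

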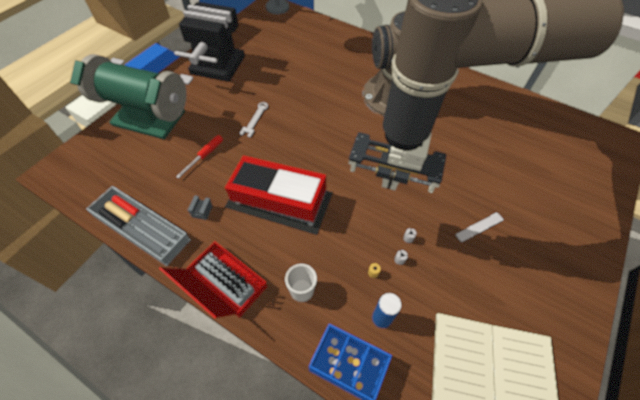

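The shutter centre measures 54.2 mm from the case centre (54 is closed), and the gap at the +y end matches the 12 mm wall. It first stood about 7 mm ajar, so it now sits closer to the stop than at the start. In the scene view the spanner, driver, beaker, V-block, oil can, rule, bush at (374,270) and the two look-alikes all look unmoved. The arm is clear, so I'm handing in.

```bash
python3 -c "
from h import *
print(arm.job_done())"
```

```text
the job is handed in; nothing more can be done
None
```

The job is handed in at about 23 s of the 72 s allowed. The steel collet is in the well and the shutter is closed over it; `job_done` gave no verdict.

**What I did**
- **Opening:** I pressed the closed fingertips on the shutter with about 12–15 N and dragged it to its open stop.
- **Placing:** I gripped the collet farthest to the robot's right. I lowered it until it touched the well floor with about 9–10 N, eased off and let go. Before closing, a picture showed it standing upright in the open well.
- **Closing:** I dragged the shutter back to its closed stop, lifted off and moved the arm clear.

**Last checks**
- **Shutter position:** the shutter's centre measured 54.2 mm from the case's centre, against 54 mm for fully closed. The gap at its +y end matched the 12 mm wall to within about 1 mm.
- **Forces:** the highest reading on the case was about 19 N, when the shutter reached the open stop. I only saw the force at the end of each move, so a short peak in between could have been missed.
- **Other things on the bench:** the brass bush, the two look-alike collets and the other objects looked unmoved in the last picture. I did not measure them.

**What disagreed**
- **Starting position:** the shutter started about 7 mm ajar, so my estimate of the well's middle was off by that much. The collet therefore stands roughly 7 mm off-centre towards the deck, well inside the 47 mm limit.
- **Opening stroke:** the fingertips travelled about 107 mm from that start, so they probably slipped 6 mm or so on the plate before the stop.

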